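Uncover the feed-gear selector and shift it to its last notch

ROBOT

A 6-joint arm with a two-finger parallel gripper is mounted at the origin on the work surface. World frame = base frame: x ahead of the robot, y to its left, z up, the work surface at z = 0. Lengths are in m, angles in rad, forces in N, time in s.
With the tool pointing down it reaches from about 0.3 to 0.95 m from the base axis. Payload 3.1 kg.
Tool frame: the origin (TCP) lies on the centre line of the jaws, within the pads' length; the fingertips stand 25 mm ahead of it and the grasp point (between the pads) lies 6 mm ahead of it (r.finger_overhang is the distance from the TCP to the fingertips, in m); y points along the fingers, x is the direction in which the jaws open and shut, and the axes are right-handed (so a half turn about y gives the same grasp; the last joint's range is limited). The gripper opens to 85 mm and grips with 20 to 120 N. Pads are 22 mm wide; open, the fingers measure 114 mm over their backs; the gripper's body (76 mm by 85 mm) begins 54 mm behind the grasp point. The pads swing forward as they close: fully open they stand 13 mm farther back than shut.
Start: joints at [1.054, 0.308, 1.634, -0, 1.2, -0.07], TCP at [0.27, 0.564, 0.256] pointing down, gripper open.
Joint ranges: [-3.06, 3.06], [-0.79, 1.96], [0.05, 2.63], [-1.19, 4.34], [0.05, 2.64], [-2.94, 2.94]. Speed limits (rad/s): [2.79, 2.79, 3.14, 3.14, 3.14, 3.14].

INTERFACE

Orientations are given as a rotation vector (axis times angle).
In Python, from plant import r, eyes gives the robot as it stands. The module is installed in compiled form; this text tells all that it offers.
- The arm moves only by the shell command python3 -m creep 'ROWS'. ROWS is a JSON object of lists of equal length, an entry for each row: "rotation": the turn, a rotation vector about the tool's x, y, z normalised to -1 to 1, where 1 is 90 degrees, a list of three; "slide": the shift along the tool's x, y, z normalised to -1 to 1, where 1 is 0.08 m, a list of three; "gripper": the finger opening in mm, from 0 to 85.4. In form: {"rotation": [[ax, ay, az], ...], "slide": [[x, y, z], ...], "gripper": [gripper, ...]}. A call has 1 to 20 rows; each row shifts and turns the commanded pose from where the row before left it, along the tool's axes as they then stand; what a row does not reach is not made up. A row lasts 1/8 s, in which the tool goes at most 62.5 mm and 10.7 degrees, less where a joint would pass 70% of its speed; a pose out of reach is approached as far as the arm can. A call with a number of a shift or a turn outside -1 to 1 is refused whole. A call with a gripper value outside its range is refused whole. The fingers move at their own pace and stop on an object; the grip force is fixed at half the most. Time passes only in rows, so rows that do not move let the fingers close. It gives the time, the measured TCP pose, the force and the opening at its end, in the units of the state.
- r.sense(): the state, without advancing time (a new reading comes with each control period).
- eyes.snapshot(name): name is "side" or "top"; returns a dict with "frame" (384x512x3 uint8, red, green, blue), "fx", "fy", "cx", "cy" (pixels), "camera_from_world" (4x4, takes a point from world to camera coordinates). Camera axes: x right, y down, z forward; pixel columns grow to the right and rows downward; lengths in m; the calibration is good to about 2 mm. A picture is of the moment at which its call begins. There is no depth.
- r.sign_off(): hands the job in, once; it reports no verdict.
The state is a dict: "clock": time; "qpos": joint angles; "joint_vel": joint speeds; "effort": joint torques, N m; "position": TCP position; "tcp_rot": TCP orientation; "contact_force": force on the tool from outside, world axes, zero at the start; "wrist_torque": the same for the moment, N m; "width": finger opening in m.
Only numpy, scipy, OpenCV 4.12 (cv2) and the standard library are available. Lean on these libraries where they do the work, as an engineer would, in place of code of your own. Each camera call takes 0.05 s, during which the arm holds its last target.

TASK

Lift the loose dust cover off the gear selector by its handle and stand it upright in the middle of the cork mat, without dropping or tipping it. Then work the uncovered gear lever through its zigzag gate, from the notch nearest the robot to the very end of the notch at the far end, and leave it there. Leave the loose things around it where they are.

Things in the scene. Friction and masses are not known exactly. Their poses are not given: they have to be found in the camera images.
- selector: fixed gear selector: green housing 190 (its x) x 150 (its y) x 50 mm high, aluminium gate plate on top. Origin: centre of its underside; at yaw 0 its x points away from the robot, its y to the robot's left. In the plate is a zigzag slot 18 mm wide; round the slot a curb of 108 x 88 mm, 5 mm high, keeps the cover from sliding
- gate_start (a point): centre of the slot's near-end notch, on the plate's top face (50 mm up), at x -34, y -18 mm in the selector's frame. The lever's axis runs (-34,-18), (0,-18), (0,18), (34,18) mm in that frame: three straight legs with square corners and 3 mm of play to each side
- gate_end (a point): centre of the far-end notch of the zigzag slot, on the plate's top face (50 mm up): the lever's axis must end here
- along (a joint): travel of the gear lever along the selector's x, m: 0 with its axis at gate_start, 0.034 at the crossing leg, 0.068 at gate_end (stops at about 0.071). Moves stiffly (about 1.2 N) and stays where it is left
- across (a joint): travel of the gear lever along the selector's y, m: 0 in the first leg, 0.036 in the last leg. About 1.2 N, stays where left. The plate stops the lever wherever there is no slot
- lever_top (a point): top centre of the gear lever's knob, 110 mm above the table. Steel stem 12 mm thick with a black round knob 26 mm in diameter, 90 to 111 mm above the table. It slides upright, never tilting, and can be pushed or gripped. Hidden under the cover at the start
- cover: loose sheet-steel dust cover, an upside-down box open below, 128 (its x) x 104 (its y) x 74 mm high, walls 3 mm, about 0.2 to 0.4 kg; it stands over the lever on the selector's plate, round the curb. Origin: centre of its open underside. It must rise about 65 mm before its lower edge clears the lever
- cover_handle (a point): middle of the cover's bail handle: a dark round bar 10 mm thick and 80 mm long running along the cover's y, on two end legs; the bar's axis is 116 mm above the cover's lower edge and 42 mm above its top face; axes as the cover's
- mat: fixed cork mat flat on the bench, 190 (its x) x 160 (its y) x 5 mm, to the left or right of the selector. Origin: centre of its underside
- blanks: fixed stack of three wooden blanks, about 180 x 120 x 36 mm, on the other side of the selector from the mat. Origin: centre of its underside
- glue: bystander, leave where it is: white glue bottle, 60 mm diameter, 140 mm tall
- waxtin: bystander, leave where it is: closed steel wax tin, 90 mm diameter, 55 mm tall
- sandblock: bystander, leave where it is: cork sanding block, 110 x 62 x 30 mm
- brush: bystander, leave where it is: brush lying down
- mug: bystander, leave where it is: white mug, 80 mm diameter, 90 mm tall
There are look-alikes about, which are no part of the job. What is shaped like the cover but blue is not meant.

How it is judged:
On the way, in this order (a step that is already met when the one before it is completed fails the run):
1. the cover stands upright on the mat, let go, with the lever still in the gate's first leg (horizontal distance between cover and mat below 0.04 m and height (world z) of cover below 0.012 m and angle between cover's own z axis and vertical below 0.08 rad and linear speed of cover below 0.03 m/s and contact force between the fingers and cover below 0.2 N and value of joint across below 0.012 m), for 0.2 s.
2. the lever has passed through the crossing leg of the gate (value of joint across above 0.028 m), for 0.1 s.
At the end, for the whole second after the job is handed in: The cover stands upright (within 0.08 rad) and still on the mat, its centre within 40 mm of the mat's centre; the lever stands at rest in the far-end notch (along above 0.060, across above 0.028) (horizontal distance between cover and mat below 0.04 m and height (world z) of cover below 0.012 m and angle between cover's own z axis and vertical below 0.08 rad and linear speed of cover below 0.03 m/s and value of joint along above 0.06 m and value of joint across above 0.028 m and velocity of joint along below 0.02 m/s); the robot touches nothing.
It fails at once if the cover falls free: let go and moving faster than 0.6 m/s (contact force between the fingers and cover below 0.05 N and linear speed of cover above 0.6 m/s).
It fails at once if the cover is tipped by more than 0.7 rad (angle between cover's own z axis and vertical above 0.7 rad).
It fails at once if a loose bystander is moved by more than 30 mm (distance of any of glue, waxtin, sandblock, brush, mug from where it was at the start of the episode above 0.03 m).
It also fails if it takes over 72 s, if anything falls off the work surface, if the arm or the gripper's body presses on something with over 40 N, if the wrist force passes 120 N, or if a joint passes its speed limit or range.

## Working session

There is one attempt and no reset: what is moved stays moved. The work goes in short steps, Python scripts to look and compute and a shell command to move; the robot and the scene stay as the last step left them, time stands still between calls to the robot, and variables do not carry over. Pictures are saved under pics/ and viewed, and the job is handed in when it is done.

```bash
mkdir -p pics; ls
python3 - <<'E'
from plant import r, eyes
import cv2
s=r.sense()
for k in s: print(k,s[k])
print(r.finger_overhang)
for n in("top","side"):
    d=eyes.snapshot(n); cv2.imwrite(f"pics/{n}0.png",d["frame"][:,:,::-1])
    print(n,d["fx"],d["fy"],d["cx"],d["cy"],d["camera_from_world"])
E
```

```text
pics
clock 0.0
qpos [ 1.05431421e+00  3.09058718e-01  1.63519600e+00  1.24347444e-05
  1.19969164e+00 -6.96943405e-02]
joint_vel [ 0.00033718 -0.0016089   0.00065421  0.00032898 -0.00039223  0.00213769]
effort [ 3.63344889e-04 -4.15241790e+01 -2.76667392e+01 -8.60841578e-05
  9.98902746e-03  7.82266540e-06]
position [0.26968196 0.56297063 0.25500906]
tcp_rot [-1.38917805 -0.87254834  0.87596027]
contact_force [ 0.11910464 -0.55329872 -0.19817656]
wrist_torque [-0.00631108 -0.00046116 -0.02755889]
width 0.08533063626970548
0.025
top 452.64604295389233 452.64604295389233 259.3176744096413 184.51642792028116 [[-0.01600037 -0.99984839 -0.00686895  0.0927914 ]
 [-0.99208531  0.01673108 -0.12444603  0.58699785]
 [ 0.12454209  0.0048234  -0.9922026   1.24762483]
 [ 0.          0.          0.          1.        ]]
side 384.72825662781554 384.72825662781554 256.4505191657429 190.96767611630685 [[ 0.76568109 -0.64321598  0.0023819  -0.39766142]
 [-0.43327902 -0.51850301 -0.73717293  0.36411167]
 [ 0.47539643  0.56340734 -0.67569993  0.96383268]
 [ 0.          0.          0.          1.        ]]
```

View pics/top0.png

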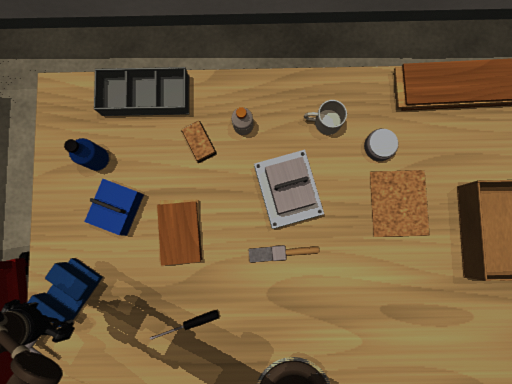

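View pics/side0.png

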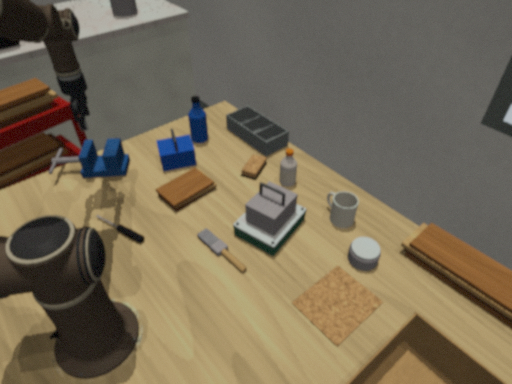

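Run:
```python
from plant import r
from scipy.spatial.transform import Rotation as R
print(R.from_rotvec(r.sense()["tcp_rot"]).as_matrix().round(3))
```

```text
[[ 0.432 -0.001 -0.902]
 [ 0.902 -0.002  0.432]
 [-0.002 -1.     0.   ]]
```

```bash
cat > h.py <<'E'
import numpy as np, cv2
from plant import r, eyes
def ray(d,px,z):
    T=np.array(d["camera_from_world"]);Rm=T[:3,:3];c=-Rm.T@T[:3,3]
    v=Rm.T@np.array([(px[0]-d["cx"])/d["fx"],(px[1]-d["cy"])/d["fy"],1.])
    return c+v*(z-c[2])/v[2]
def proj(d,p):
    q=np.array(d["camera_from_world"])@np.append(p,1); return np.array([d["fx"]*q[0]/q[2]+d["cx"],d["fy"]*q[1]/q[2]+d["cy"]])
E
python3 - <<'E'
from h import *
d=eyes.snapshot("top");f=d["frame"]
a=cv2.resize(f[140:250,235:345],None,fx=5,fy=5,interpolation=cv2.INTER_NEAREST)
s=eyes.snapshot("side")["frame"]
b=cv2.resize(s[170:260,225:315],(550,550),interpolation=cv2.INTER_NEAREST)
cv2.imwrite("pics/c_top.png",a[:,:,::-1]);cv2.imwrite("pics/c_side.png",b[:,:,::-1])
h=cv2.cvtColor(f,cv2.COLOR_RGB2HSV)
print(h[203,400],h[150,385],f[203,400],f[187,290],f[172,285],f[183,262])
E
```

```text
[ 14 162 126] [105   6 162] [126  83  46] [61 55 52] [132 119 113] [159 161 156]
```

View pics/c_top.png

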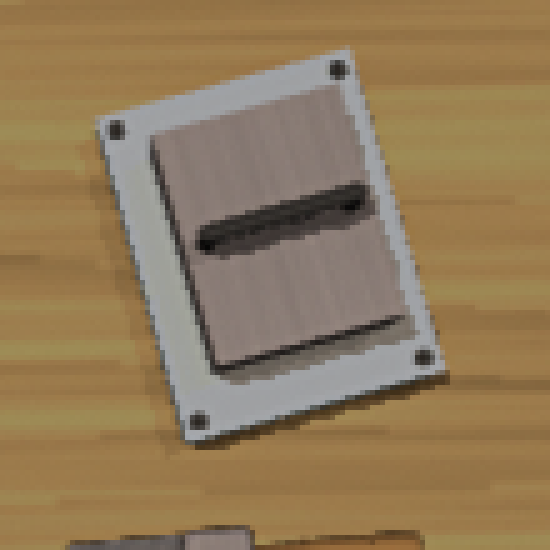

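View pics/c_side.png

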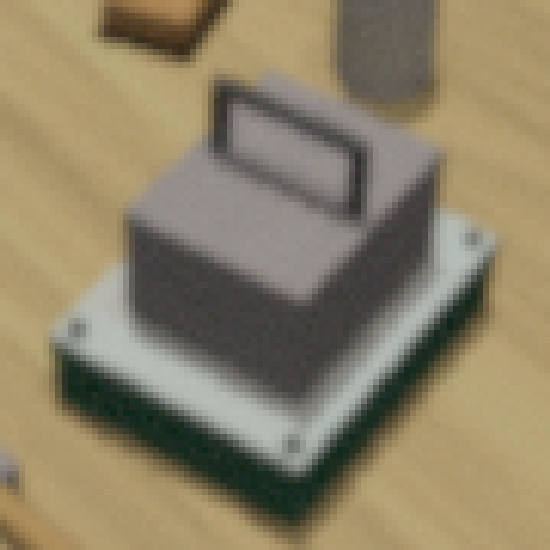

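The two cover-shaped things are the grey one at top (290,187), which stands on the green-sided plate, and the blue one at (113,207), which is on the bench. The grey one is meant: it is steel-coloured and stands on the selector, and both crops confirm it. The mat is the cork sheet at (400,203).

```bash
cat > m.py <<'E'
from h import *
def blobs(d,box,thr,amin,amax):
    x0,y0,x1,y1=box
    g=d["frame"][y0:y1,x0:x1].max(2); g=cv2.resize(g,None,fx=4,fy=4,interpolation=cv2.INTER_CUBIC)
    n,l,st,c=cv2.connectedComponentsWithStats((g<thr).astype(np.uint8))
    return [(((c[i]+.5)/4-.5)+[x0,y0],st[i][4]/16) for i in range(1,n) if amin<st[i][4]/16<amax]
E
python3 - <<'E'
from m import *
d=eyes.snapshot("top")
for c,a in blobs(d,(250,145,330,232),85,5,30): print("dark",c.round(1),a)
# screws seen about: crop px/5+offset
S=[]
for q in [(116,130),(338,70),(424,358),(199,420)]:
    p=(235+q[0]/5-.4,140+q[1]/5-.4); S.append(ray(d,p,.05)[:2]); print("screw",S[-1].round(4))
S=np.array(S); print("centre",S.mean(0),"lens",np.linalg.norm(S-np.roll(S,1,0),axis=1))
v=(S[0]+S[1]-S[2]-S[3]); print("yaw",np.degrees(np.arctan2(v[1],v[0])))
C=np.array([ray(d,(235+a/5-.4,140+b/5-.4),.05)[:2] for a,b in [(98,118),(350,50),(445,375),(187,440)]])
print("plate c",C.mean(0),np.linalg.norm(C-np.roll(C,1,0),axis=1))
v=(C[0]+C[1]-C[2]-C[3]); print("yaw",np.degrees(np.arctan2(v[1],v[0])))
C=np.array([ray(d,(235+a/5-.4,140+b/5-.4),.124)[:2] for a,b in [(150,135),(343,85),(407,317),(217,368)]])
print("cover c",C.mean(0),np.linalg.norm(C-np.roll(C,1,0),axis=1))
v=(C[0]+C[1]-C[2]-C[3]); print("yaw",np.degrees(np.arctan2(v[1],v[0])))
H=np.array([ray(d,(235+a/5-.4,140+b/5-.4),.166)[:2] for a,b in [(197,233),(365,191)]]);print("handle",H,H.mean(0),np.linalg.norm(H[0]-H[1]),np.degrees(np.arctan2(*(H[0]-H[1])[::-1]))-90)
# mat
h=cv2.cvtColor(d["frame"],cv2.COLOR_RGB2HSV); print(h[170:240:10,360],)
m=((h[...,1]>140)&(h[...,0]<17)).astype(np.uint8); m[:, :340]=0; m[:,445:]=0; m[:150]=0
m=cv2.morphologyEx(m,cv2.MORPH_CLOSE,np.ones((7,7)))
m=cv2.morphologyEx(m,cv2.MORPH_OPEN,np.ones((9,9)))
cs,_=cv2.findContours(m,cv2.RETR_EXTERNAL,cv2.CHAIN_APPROX_NONE);c=max(cs,key=cv2.contourArea)
R=cv2.minAreaRect(c);B=cv2.boxPoints(R);W=np.array([ray(d,p,.005)[:2] for p in B]);print(B,W,W.mean(0),np.linalg.norm(W-np.roll(W,1,0),axis=1))
for n,p,z in [("wax",(381,145),.055),("mug",(331,114),.09),("glue",(241,112),.14),("brush handle",(318,250),.01),("brushtip",(250,255),.01)]: print(n,ray(d,p,z)[:2])
E
```

```text
dark [302.1 153.5] 8.375
dark [257.8 165.7] 7.4375
dark [319.3 211.1] 7.375
dark [274.2 223.9] 7.5
screw [0.6407 0.0865]
screw [ 0.673  -0.0397]
screw [ 0.5091 -0.0831]
screw [0.4767 0.0429]
centre [0.57486111 0.00164576] lens [0.16971962 0.13029701 0.16953275 0.13011383]
yaw 14.845099744977722
plate c [0.57432006 0.00126075] [0.18794312 0.14802413 0.19098297 0.14815082]
yaw 14.418588100341195
cover c [5.75666200e-01 5.07117642e-04] [0.12866941 0.10627732 0.12801648 0.10351584]
yaw 14.235817770881665
handle [[ 0.56729387  0.04515603]
 [ 0.5874537  -0.04104903]] [0.57737378 0.0020535 ] 0.0885309674532242 13.162583831299287
[[ 21 120 157]
 [ 17 132 154]
 [ 19 123 157]
 [ 19 127 156]
 [ 17 131 152]
 [ 18 131 150]
 [ 17 132 153]]
[[369.37808 171.20824]
 [426.18906 169.10411]
 [428.62607 234.90276]
 [371.8151  237.00688]] [[ 0.6261415  -0.23813159]
 [ 0.62951925 -0.40367956]
 [ 0.43897779 -0.39886467]
 [ 0.43560717 -0.2362914 ]] [ 0.53256143 -0.3192418 ] [0.19054322 0.16558242 0.19060229 0.16260821]
wax [ 0.69282555 -0.2622893 ]
mug [ 0.77535171 -0.11888799]
glue [0.77092703 0.1282921 ]
brush handle [ 0.40134995 -0.08060037]
brushtip [0.39034998 0.11298405]
```

```bash
python3 -m creep '{"rotation":[[0,0.092,0],[0,0.092,0],[0,0.092,0],[0,0.092,0],[0,0.092,0],[0,0.092,0],[0,0,0]],"slide":[[0,0,0],[0,0,0],[0,0,0],[0,0,0],[0,0,0],[0,0,0],[0,0,0]],"gripper":[85,85,85,85,85,85,85]}'
cat > go.py <<'E'
import sys
from h import *
from scipy.spatial.transform import Rotation as R
s=r.sense(); M=R.from_rotvec(s["tcp_rot"]).as_matrix()
x,y,z,hd=map(float,sys.argv[1:5]); a=np.radians(hd)
p=np.array([x,y,z]); D=M.T@(p-s["position"])
G=np.array([[np.cos(a),0,-np.sin(a)],[np.sin(a),0,np.cos(a)],[0,-1,0]])
rv=np.degrees(R.from_matrix(M.T@G).as_rotvec())
print("t",round(s["clock"],2),"pos",s["position"].round(4),"width",round(s["width"],4),"F",s["contact_force"].round(1),"q6",s["qpos"][5].round(2))
print("slide total (units .08)",(D/.08).round(3),"rot deg",rv.round(2),"units",(rv/90).round(4))
E
python3 go.py 0.576 0.0015 0.255 14.6
```

```text
clock: 1.12
position: [0.27, 0.5635, 0.2561]
tcp_rot: [-1.562, -0.203, 0.203]
contact_force: [0.1, 0.6, -0.2]
width: 0.0851
t 1.12 pos [0.27   0.5635 0.2561] width 0.0851 F [ 0.1  0.6 -0.2] q6 0.8
slide total (units .08) [ 1.901  0.015 -7.77 ] rot deg [ 0.01  0.22 -0.01] units [ 0.0001  0.0024 -0.0001]
```

```bash
python3 -m creep '{"rotation":[[0,0,0],[0,0,0],[0,0,0],[0,0,0],[0,0,0],[0,0,0],[0,0,0],[0,0,0],[0,0,0],[0,0,0],[0,0,0],[0,0,0],[0,0,0],[0,0,0],[0,0,0],[0,0,0],[0,0,0]],"slide":[[0.12,0,-0.486],[0.12,0,-0.486],[0.12,0,-0.486],[0.12,0,-0.486],[0.12,0,-0.486],[0.12,0,-0.486],[0.12,0,-0.486],[0.12,0,-0.486],[0.12,0,-0.486],[0.12,0,-0.486],[0.12,0,-0.486],[0.12,0,-0.486],[0.12,0,-0.486],[0.12,0,-0.486],[0.12,0,-0.486],[0.1,0,-0.486],[0,0,0]],"gripper":[85,85,85,85,85,85,85,85,85,85,85,85,85,85,85,85,85]}'
python3 go.py 0.576 0.0015 0.172 14.6
```

```text
clock: 3.25
position: [0.5762, -0.0017, 0.2563]
tcp_rot: [-1.562, -0.201, 0.2]
contact_force: [0.0, 0.8, 0.2]
width: 0.0847
t 3.25 pos [ 0.5762 -0.0017  0.2563] width 0.0847 F [0.  0.8 0.2] q6 -0.33
slide total (units .08) [0.007 1.054 0.04 ] rot deg [0.04 0.05 0.03] units [0.0005 0.0006 0.0003]
```

```bash
python3 -m creep '{"rotation":[[0,0,0],[0,0,0],[0,0,0],[0,0,0],[0,0,0]],"slide":[[0,0.26,0.02],[0,0.26,0.02],[0,0.26,0],[0,0.25,0],[0,0,0]],"gripper":[85,85,85,85,85]}'
python3 go.py 0.576 0.0015 0.172 14.6
python3 - <<'E'
from h import *
s=eyes.snapshot("side")["frame"]
cv2.imwrite("pics/s1.png",cv2.resize(s[130:260,205:335],(520,520),interpolation=cv2.INTER_NEAREST)[:,:,::-1])
E
```

```text
clock: 3.88
position: [0.5722, 0.0048, 0.172]
tcp_rot: [-1.56, -0.2, 0.207]
contact_force: [-0.9, 0.0, -0.7]
width: 0.085
t 3.88 pos [0.5722 0.0048 0.172 ] width 0.085 F [-0.9  0.  -0.7] q6 -0.33
slide total (units .08) [ 0.035 -0.001 -0.052] rot deg [-0.11  0.24 -0.26] units [-0.0013  0.0027 -0.0029]
```

View pics/s1.png

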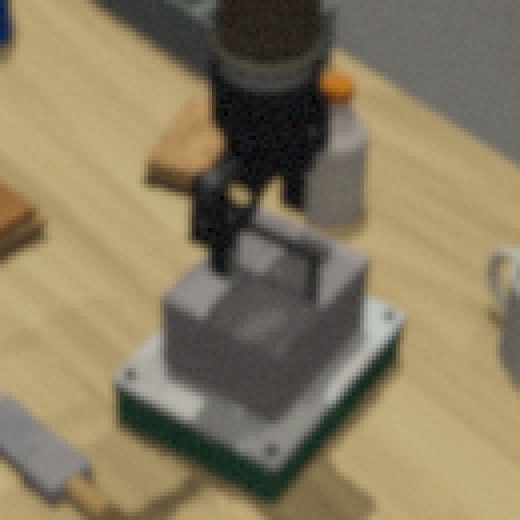

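```bash
python3 -m creep '{"rotation":[[0,0,0],[0,0,0]],"slide":[[0,0,0],[0,0,0]],"gripper":[85,85]}'; python3 go.py 0.576 0.0015 0.172 14.6
python3 - <<'E'
from h import *
from scipy.spatial.transform import Rotation as R
d=eyes.snapshot("side");s=r.sense();M=R.from_rotvec(s["tcp_rot"]).as_matrix();p=s["position"]
for n,o in [("tip+x",[.0427,.025,0]),("tip-x",[-.0427,.025,0]),("tip+x12",[.0427,.012,0]),("tip-x12",[-.0427,.012,0]),("tcp",[0,.006,0])]:
    print(n,((proj(d,p+M@np.array(o))-[205,130])*4).round(0))
c=np.array([.576,.0015,.166]);u=np.array([-.252,.968,0])
for t in(-.04,0,.04): print(((proj(d,c+u*t)-[205,130])*4).round(0))
t=eyes.snapshot("top");cv2.imwrite("pics/t1.png",cv2.resize(t["frame"][140:250,235:345],None,fx=5,fy=5,interpolation=cv2.INTER_NEAREST)[:,:,::-1])
E
```

```text
clock: 4.18
position: [0.5751, 0.0038, 0.1751]
tcp_rot: [-1.562, -0.204, 0.2]
contact_force: [0.6, -0.7, 0.4]
width: 0.0849
t 4.17 pos [0.5751 0.0038 0.1751] width 0.0849 F [ 0.6 -0.7  0.4] q6 -0.33
slide total (units .08) [ 0.003  0.039 -0.031] rot deg [0.04 0.15 0.12] units [0.0004 0.0016 0.0013]
tip+x [292. 216.]
tip-x [228. 280.]
tip+x12 [293. 203.]
tip-x12 [228. 267.]
tcp [261. 228.]
[310. 254.]
[264. 232.]
[220. 211.]
```

View pics/t1.png

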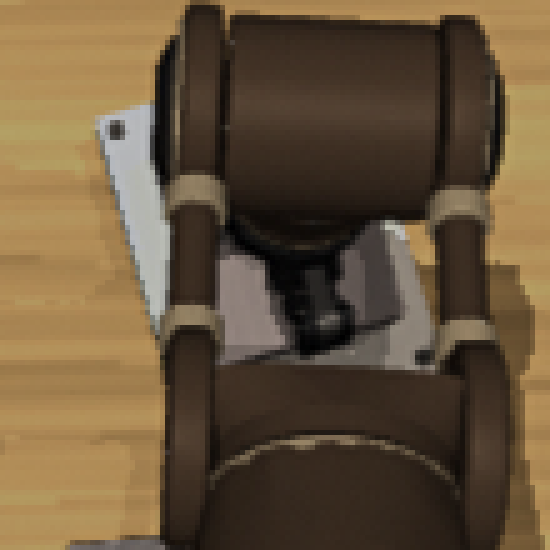

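```bash
python3 -m creep '{"rotation":[[0,0,0],[0,0,0],[0,0,0],[0,0,0],[0,0,0],[0,0,0],[0,0,0],[0,0,0],[0,0,0],[0,0,0],[0,0,0],[0,0,0]],"slide":[[0,0.02,-0.02],[0,0,0],[0,0,0],[0,0,0],[0,0,0],[0,0,0],[0,0,0],[0,0,0],[0,0,0],[0,0,0],[0,0,0],[0,0,0]],"gripper":[60,40,30,20,10,0,0,0,0,0,0,0]}'; python3 go.py 0.576 0.0015 0.172 14.6
```

```text
clock: 5.78
position: [0.5755, 0.0022, 0.1729]
tcp_rot: [-1.561, -0.203, 0.2]
contact_force: [3.4, 1.4, 3.5]
width: 0.0076
t 5.78 pos [0.5755 0.0022 0.1729] width 0.0076 F [3.4 1.4 3.5] q6 -0.33
slide total (units .08) [ 0.004  0.011 -0.01 ] rot deg [0.02 0.12 0.1 ] units [0.0002 0.0013 0.0012]
```

Run:
```python
from h import *
s=eyes.snapshot("side")["frame"]
cv2.imwrite("pics/s2.png",cv2.resize(s[150:230,225:305],(640,640),interpolation=cv2.INTER_CUBIC)[:,:,::-1])
```

```text
(no output)
```

View pics/s2.png

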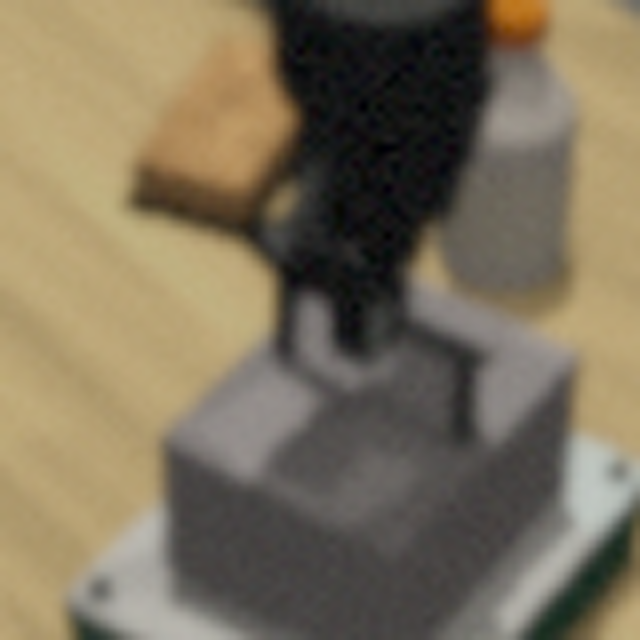

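The fingers close around the middle of the bar, with the tips at (365,350) and the bar line at about y=310. I'll lift a little to test the grip.

```bash
python3 -m creep '{"rotation":[[0,0,0],[0,0,0],[0,0,0],[0,0,0],[0,0,0],[0,0,0]],"slide":[[0,-0.06,0],[0,-0.06,0],[0,-0.06,0],[0,-0.06,0],[0,0,0],[0,0,0]],"gripper":[0,0,0,0,0,0]}'; python3 go.py 0.576 0.0015 0.272 14.6
python3 - <<'E'
from h import *
s=eyes.snapshot("side")["frame"]
cv2.imwrite("pics/s3.png",cv2.resize(s[150:270,205:325],(600,600),interpolation=cv2.INTER_CUBIC)[:,:,::-1])
E
```

```text
clock: 6.58
position: [0.5746, 0.0021, 0.1915]
tcp_rot: [-1.561, -0.202, 0.202]
contact_force: [-0.9, -0.5, -3.8]
width: 0.0078
t 6.58 pos [0.5746 0.0021 0.1915] width 0.0078 F [-0.9 -0.5 -3.8] q6 -0.33
slide total (units .08) [ 0.014 -1.007 -0.012] rot deg [-0.    0.12 -0.01] units [-0.      0.0013 -0.0001]
```

View pics/s3.png

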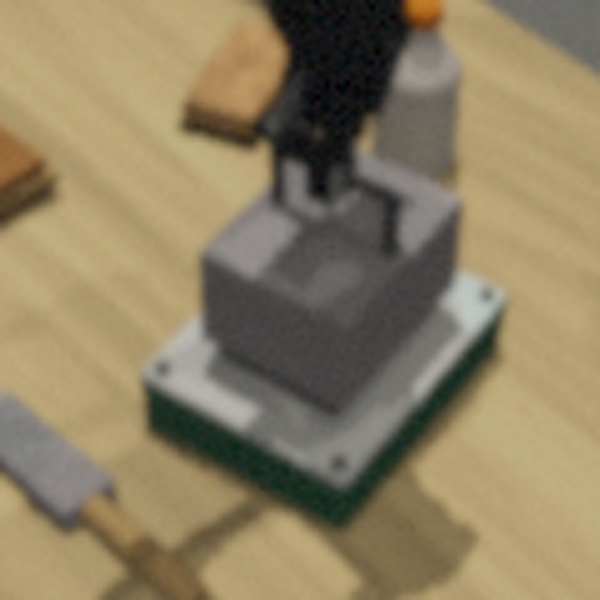

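```bash
python3 -m creep '{"rotation":[[0,0,0],[0,0,0],[0,0,0],[0,0,0],[0,0,0],[0,0,0],[0,0,0],[0,0,0],[0,0,0],[0,0,0],[0,0,0],[0,0,0],[0,0,0]],"slide":[[0,-0.05,0],[0,-0.1,0],[0,-0.1,0],[0,-0.1,0],[0,-0.1,0],[0,-0.1,0],[0,-0.1,0],[0,-0.1,0],[0,-0.1,0],[0,-0.1,0],[0,-0.05,0],[0,0,0],[0,0,0]],"gripper":[0,0,0,0,0,0,0,0,0,0,0,0,0]}'; python3 go.py 0.5326 -0.3192 0.272 14.6
python3 - <<'E'
from h import *
s=eyes.snapshot("side")["frame"]
cv2.imwrite("pics/s4.png",cv2.resize(s[110:270,185:345],(600,600),interpolation=cv2.INTER_CUBIC)[:,:,::-1])
E
```

```text
clock: 8.25
position: [0.5745, 0.0022, 0.2711]
tcp_rot: [-1.561, -0.201, 0.202]
contact_force: [0.2, -0.5, -2.5]
width: 0.0078
t 8.25 pos [0.5745 0.0022 0.2711] width 0.0078 F [ 0.2 -0.5 -2.5] q6 -0.33
slide total (units .08) [-1.527 -0.011 -3.752] rot deg [-0.01  0.12 -0.04] units [-0.0002  0.0013 -0.0004]
```

View pics/s4.png

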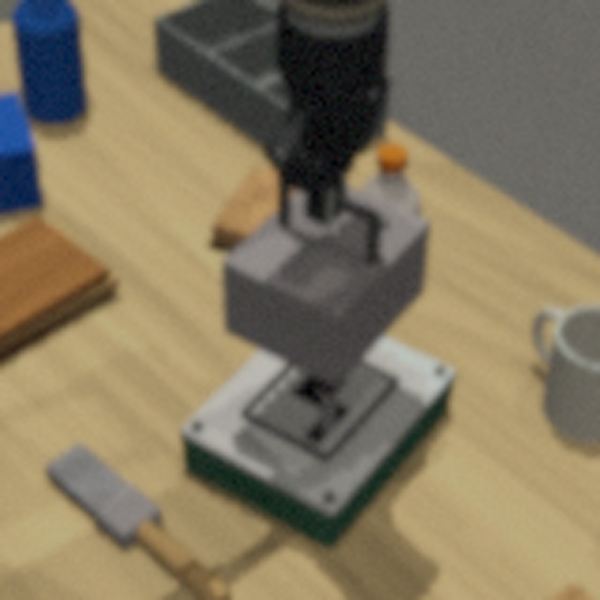

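```bash
python3 -m creep '{"rotation":[[0,0,0],[0,0,0],[0,0,0],[0,0,0],[0,0,0],[0,0,0],[0,0,0],[0,0,0],[0,0,0],[0,0,0],[0,0,0],[0,0,0],[0,0,0],[0,0,0],[0,0,0],[0,0,0],[0,0,0],[0,0,0],[0,0,0],[0,0,0]],"slide":[[-0.025,0,-0.06],[-0.05,0,-0.13],[-0.08,0,-0.2],[-0.1,0,-0.24],[-0.1,0,-0.24],[-0.1,0,-0.24],[-0.1,0,-0.24],[-0.1,0,-0.24],[-0.1,0,-0.24],[-0.1,0,-0.24],[-0.1,0,-0.24],[-0.1,0,-0.24],[-0.1,0,-0.24],[-0.1,0,-0.24],[-0.1,0,-0.24],[-0.08,0,-0.22],[-0.05,0,-0.14],[-0.03,0,-0.09],[-0.012,0,-0.032],[0,0,0]],"gripper":[0,0,0,0,0,0,0,0,0,0,0,0,0,0,0,0,0,0,0,0]}'; python3 go.py 0.5326 -0.3192 0.272 14.6
python3 - <<'E'
from h import *
s=eyes.snapshot("side")["frame"]
cv2.imwrite("pics/s5.png",s[:,:,::-1])
s=eyes.snapshot("top")["frame"]
cv2.imwrite("pics/t5.png",s[:,:,::-1])
E
```

```text
clock: 10.8
position: [0.533, -0.3189, 0.2714]
tcp_rot: [-1.561, -0.202, 0.202]
contact_force: [0.4, 0.3, -3.3]
width: 0.0081
t 10.8 pos [ 0.533  -0.3189  0.2714] width 0.0081 F [ 0.4  0.3 -3.3] q6 -0.87
slide total (units .08) [-0.005 -0.007 -0.003] rot deg [-0.02  0.13  0.  ] units [-0.0003  0.0015  0.    ]
```

View pics/s5.png

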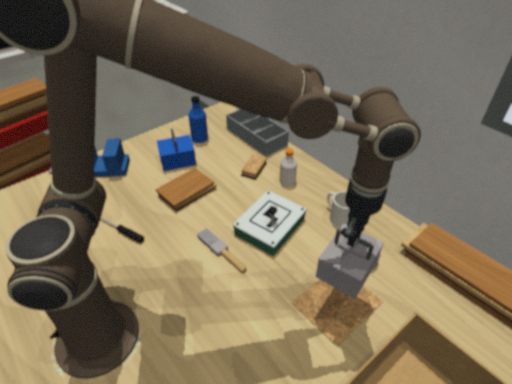

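View pics/t5.png

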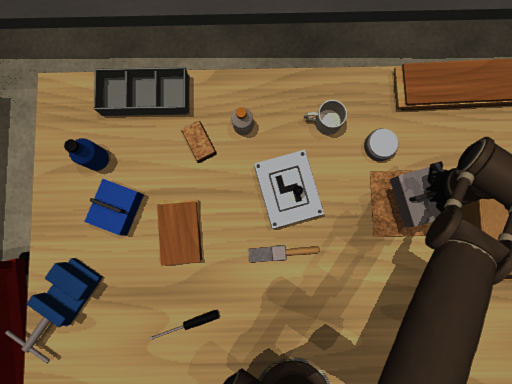

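```bash
python3 -m creep '{"rotation":[[0,0,0],[0,0,0],[0,0,0],[0,0,0],[0,0,0],[0,0,0],[0,0,0],[0,0,0],[0,0,0],[0,0,0],[0,0,0],[0,0,0],[0,0,0],[0,0,0],[0,0,0],[0,0,0],[0,0,0]],"slide":[[0,0.05,0],[0,0.1,0],[0,0.15,0],[0,0.15,0],[0,0.15,0],[0,0.15,0],[0,0.15,0],[0,0.15,0],[0,0.15,0],[0,0.15,0],[0,0.15,0],[0,0.1,0],[0,0.07,0],[0,0.05,0],[0,0.03,0],[0,0,0],[0,0,0]],"gripper":[0,0,0,0,0,0,0,0,0,0,0,0,0,0,0,0,0]}'; python3 go.py 0.5326 -0.3192 0.128 14.6
python3 - <<'E'
from h import *
s=eyes.snapshot("side")["frame"]
cv2.imwrite("pics/s6.png",cv2.resize(s[210:350,280:420],(600,600),interpolation=cv2.INTER_CUBIC)[:,:,::-1])
E
```

```text
clock: 13.02
position: [0.5331, -0.3193, 0.1318]
tcp_rot: [-1.562, -0.202, 0.201]
contact_force: [0.5, -0.0, -3.4]
width: 0.0076
t 13.03 pos [ 0.5331 -0.3193  0.1318] width 0.0076 F [ 0.5 -0.  -3.4] q6 -0.87
slide total (units .08) [-0.005  0.048  0.003] rot deg [0.03 0.12 0.02] units [0.0003 0.0014 0.0002]
```

View pics/s6.png

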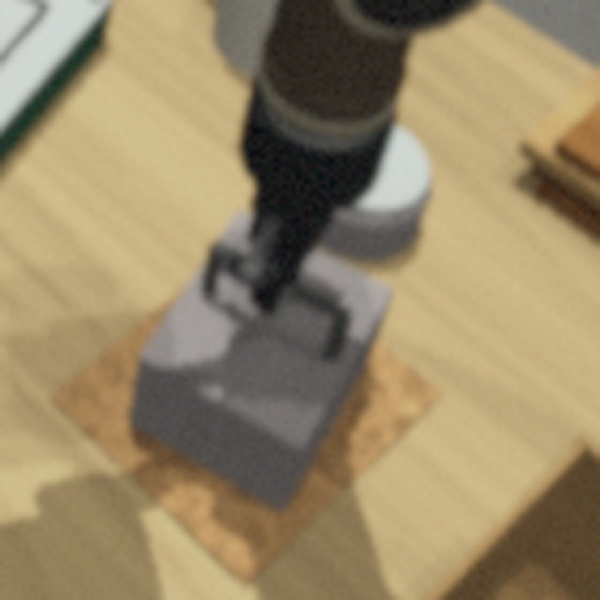

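Still carrying about 3.4 N, a few mm above the mat. I'll creep down in small steps until the force unloads.

```bash
python3 -m creep '{"rotation":[[0,0,0],[0,0,0],[0,0,0],[0,0,0]],"slide":[[0,0.012,0],[0,0.012,0],[0,0.012,0],[0,0,0]],"gripper":[0,0,0,0]}'; python3 go.py 0.5326 -0.3192 0.128 14.6
```

```text
clock: 13.58
position: [0.5327, -0.3191, 0.1284]
tcp_rot: [-1.561, -0.201, 0.202]
contact_force: [0.5, 0.9, -2.6]
width: 0.0077
t 13.57 pos [ 0.5327 -0.3191  0.1284] width 0.0077 F [ 0.5  0.9 -2.6] q6 -0.87
slide total (units .08) [-0.002  0.005 -0.001] rot deg [-0.02  0.12 -0.02] units [-0.0002  0.0013 -0.0002]
```

```bash
python3 -m creep '{"rotation":[[0,0,0],[0,0,0],[0,0,0]],"slide":[[0,0.012,0],[0,0,0],[0,0,0]],"gripper":[0,0,0]}'; python3 go.py 0.5326 -0.3192 0.128 14.6
```

```text
clock: 13.95
position: [0.5332, -0.3192, 0.1279]
tcp_rot: [-1.562, -0.202, 0.201]
contact_force: [0.4, 0.7, -1.8]
width: 0.0081
t 13.95 pos [ 0.5332 -0.3192  0.1279] width 0.0081 F [ 0.4  0.7 -1.8] q6 -0.87
slide total (units .08) [-0.007 -0.002  0.002] rot deg [0.02 0.12 0.03] units [0.0002 0.0013 0.0004]
```

```bash
python3 -m creep '{"rotation":[[0,0,0],[0,0,0],[0,0,0]],"slide":[[0,0.012,0],[0,0,0],[0,0,0]],"gripper":[0,0,0]}'; python3 -m creep '{"rotation":[[0,0,0],[0,0,0]],"slide":[[0,0.012,0],[0,0,0]],"gripper":[0,0]}'; python3 go.py 0.5326 -0.3192 0.128 14.6
```

```text
clock: 14.32
position: [0.5338, -0.3192, 0.1275]
tcp_rot: [-1.562, -0.203, 0.2]
contact_force: [1.9, 2.4, 2.5]
width: 0.008
clock: 14.58
position: [0.5344, -0.3191, 0.1271]
tcp_rot: [-1.562, -0.204, 0.199]
contact_force: [4.4, 4.1, 5.0]
width: 0.0077
t 14.57 pos [ 0.5344 -0.3191  0.1271] width 0.0077 F [4.4 4.1 5. ] q6 -0.87
slide total (units .08) [-0.022 -0.011  0.004] rot deg [0.06 0.1  0.17] units [0.0007 0.0012 0.0019]
```

```bash
python3 -m creep '{"rotation":[[0,0,0],[0,0,0],[0,0,0],[0,0,0],[0,0,0],[0,0,0],[0,0,0],[0,0,0],[0,0,0],[0,0,0],[0,0,0],[0,0,0]],"slide":[[0,-0.02,0],[0,0,0],[0,0,0],[0,0,0],[0,0,0],[0,0,0],[0,0,0],[0,0,0],[0,0,0],[0,0,0],[0,0,0],[0,0,0]],"gripper":[8,10,14,20,28,36,44,52,60,60,60,60]}'; python3 go.py 0.5326 -0.3192 0.128 14.6
python3 - <<'E'
from h import *
s=eyes.snapshot("side")["frame"]
cv2.imwrite("pics/s7.png",cv2.resize(s[210:350,280:420],(600,600),interpolation=cv2.INTER_CUBIC)[:,:,::-1])
E
```

```text
clock: 16.08
position: [0.5329, -0.3192, 0.1273]
tcp_rot: [-1.561, -0.202, 0.202]
contact_force: [-0.2, -0.5, 1.1]
width: 0.0601
t 16.07 pos [ 0.5329 -0.3192  0.1273] width 0.0601 F [-0.2 -0.5  1.1] q6 -0.87
slide total (units .08) [-0.003 -0.008  0.001] rot deg [0.   0.12 0.  ] units [0.     0.0013 0.    ]
```

View pics/s7.png

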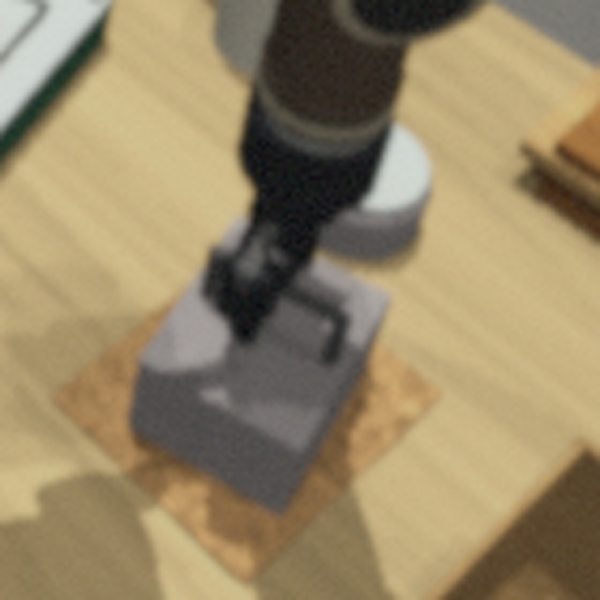

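The cover stands on the mat, let go, with its fit centred. I'll withdraw straight up and then check the cover and the lever.

```bash
python3 -m creep '{"rotation":[[0,0,0],[0,0,0],[0,0,0],[0,0,0],[0,0,0],[0,0,0],[0,0,0],[0,0,0],[0,0,0],[0,0,0],[0,0,0]],"slide":[[0,-0.05,0],[0,-0.1,0],[0,-0.15,0],[0,-0.2,0],[0,-0.25,0],[0,-0.25,0],[0,-0.25,0],[0,-0.25,0],[0,-0.1,0],[0,0,0],[0,0,0]],"gripper":[60,60,60,60,60,60,60,60,60,60,60]}'; python3 go.py 0.5326 -0.3192 0.255 14.6
python3 - <<'E'
from h import *
s=eyes.snapshot("side")["frame"]
cv2.imwrite("pics/s8.png",cv2.resize(s[170:350,220:420],(800,600)[:2] and None,fx=4,fy=3.3,interpolation=cv2.INTER_CUBIC)[:,:,::-1])
t=eyes.snapshot("top")
cv2.imwrite("pics/t8.png",cv2.resize(t["frame"][140:240,240:340],None,fx=6,fy=6,interpolation=cv2.INTER_CUBIC)[:,:,::-1])
E
```

```text
clock: 17.5
position: [0.5323, -0.3188, 0.2543]
tcp_rot: [-1.56, -0.2, 0.203]
contact_force: [1.0, 0.3, -0.4]
width: 0.0596
t 17.5 pos [ 0.5323 -0.3188  0.2543] width 0.0596 F [ 1.   0.3 -0.4] q6 -0.87
slide total (units .08) [ 0.002 -0.009 -0.005] rot deg [-0.09  0.12 -0.07] units [-0.001   0.0013 -0.0008]
```

View pics/s8.png

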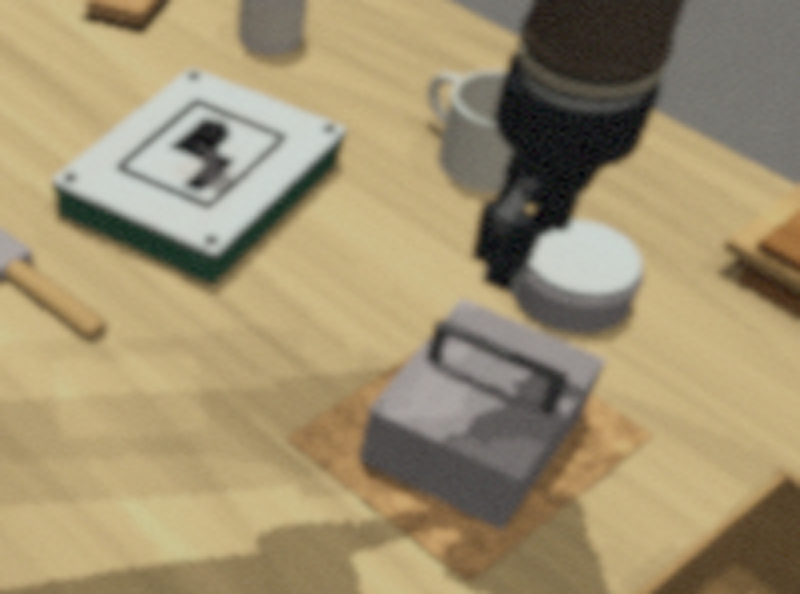

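View pics/t8.png

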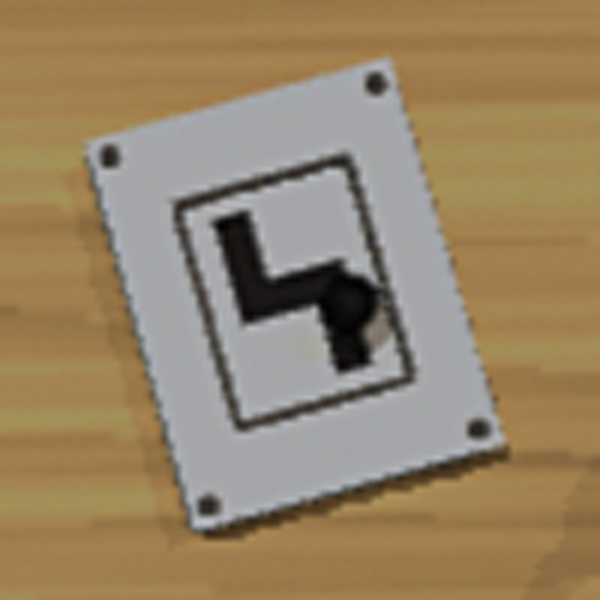

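The cover stands level on the mat (side crop (490,410)). The knob is at top-crop (350,303), in the first leg. Next I'll measure where it is in the gate.

```bash
cat > lev.py <<'E'
from m import *
def lever(d):
    c=np.array([.5749,.0016]);a=np.radians(14.7);Rm=np.array([[np.cos(a),-np.sin(a)],[np.sin(a),np.cos(a)]])
    return c,Rm
c,Rm=lever(None)
def loc(xy): return ((np.array(xy)-c)@Rm*1000).round(1)
def wor(l): return c+Rm@(np.array(l)/1000)
E
python3 - <<'E'
from lev import *
d=eyes.snapshot("top")
px=lambda a,b:(240+(a+.5)/6-.5,140+(b+.5)/6-.5)
for n,q,z in [("knob",(352,301),.105),("start end of slot",(353,372),.05),("far end",(231,213),.05),("curb",(178,205),.055),("curb",(410,380),.055),("curb",(347,158),.055),("curb",(241,428),.055),]:
    w=ray(d,px(*q),z);print(n,w.round(4),"local mm",loc(w[:2]))
S=np.array([ray(d,p,.05)[:2] for p in [(302.1,153.5),(257.8,165.7),(319.3,211.1),(274.2,223.9)]]);print(S.mean(0))
e=S[0]+S[1]-S[2]-S[3];print(np.degrees(np.arctan2(e[1],e[0])))
print("start",wor((-34,-18)),"knee1",wor((0,-18)),"knee2",wor((0,18)),"end",wor((34,18)))
# cover on mat: side view top-handle check
E
```

```text
knob [ 0.564  -0.0213  0.105 ] local mm [-16.4 -19.4]
start end of slot [ 0.5369 -0.0254  0.05  ] local mm [-43.6 -16.5]
far end [0.6127 0.0298 0.05  ] local mm [43.7 17.7]
curb [0.6162 0.0547 0.055 ] local mm [53.4 40.9]
curb [ 0.5323 -0.0513  0.055 ] local mm [-54.6 -40.4]
curb [ 0.6371 -0.0249  0.055 ] local mm [ 53.4 -41.4]
curb [0.5114 0.0275 0.055 ] local mm [-54.9  41.2]
[0.57472811 0.00192597]
14.729888434533022
start [ 0.54658054 -0.02443859] knee1 [ 0.57946764 -0.01581082] knee2 [0.57033236 0.01901082] end [0.60321946 0.02763859]
```

Run:
```python
from lev import *
d=eyes.snapshot("side")
cv2.imwrite("pics/s9.png",cv2.resize(d["frame"][190:250,235:305],None,fx=10,fy=10,interpolation=cv2.INTER_CUBIC)[:,:,::-1])
for l in [(-34,-18),(-17,-18),(0,-18)]:
    w=wor(l)
    for z in(.05,.1,.11): print(l,z,((proj(d,[*w,z])-[235,190])*10).round(0))
```

```text
(-34, -18) 0.05 [335. 347.]
(-34, -18) 0.1 [338. 233.]
(-34, -18) 0.11 [339. 209.]
(-17, -18) 0.05 [365. 314.]
(-17, -18) 0.1 [370. 200.]
(-17, -18) 0.11 [371. 176.]
(0, -18) 0.05 [396. 281.]
(0, -18) 0.1 [401. 167.]
(0, -18) 0.11 [402. 143.]
```

View pics/s9.png

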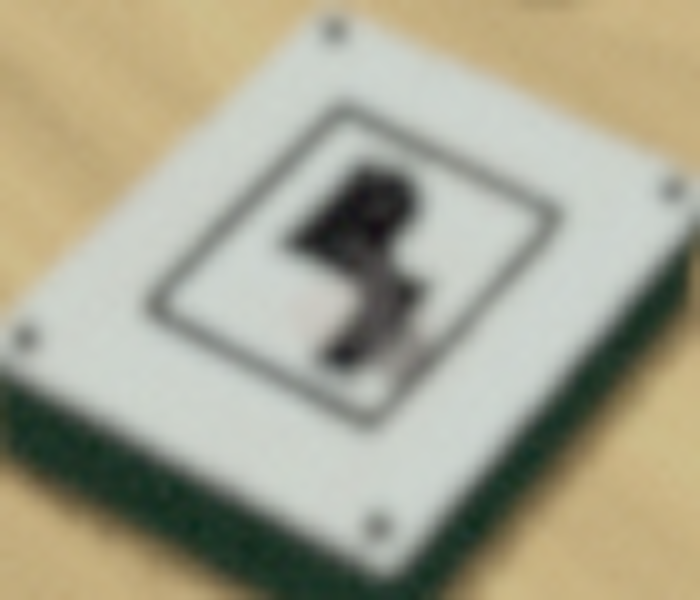

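```bash
python3 - <<'E'
from lev import *
print(wor((-15.5,-18)))
E
python3 go.py 0.5645 -0.0197 0.255 14.7
```

```text
[ 0.56447499 -0.01974407]
t 17.7 pos [ 0.5325 -0.3189  0.2543] width 0.0599 F [-0.7 -0.4  0.6] q6 -0.87
slide total (units .08) [ 1.338 -0.005  3.516] rot deg [-0.08  0.02 -0.07] units [-0.0008  0.0002 -0.0007]
```

```bash
python3 -m creep '{"rotation":[[0,0,0],[0,0,0],[0,0,0],[0,0,0],[0,0,0],[0,0,0],[0,0,0],[0,0,0],[0,0,0],[0,0,0],[0,0,0],[0,0,0]],"slide":[[0.06,0,0.15],[0.134,0,0.35],[0.15,0,0.4],[0.15,0,0.4],[0.15,0,0.4],[0.15,0,0.4],[0.15,0,0.4],[0.15,0,0.4],[0.15,0,0.4],[0.084,0,0.216],[0,0,0],[0,0,0]],"gripper":[60,60,60,60,60,60,60,60,60,60,60,60]}'; python3 go.py 0.5645 -0.0197 0.106 14.7; python3 -c "
from plant import r
print(r.sense()['position'])"
```

```text
clock: 19.2
position: [0.5641, -0.0208, 0.2553]
tcp_rot: [-1.562, -0.201, 0.202]
contact_force: [0.1, -0.8, 1.0]
width: 0.0602
t 19.2 pos [ 0.5641 -0.0208  0.2553] width 0.0602 F [ 0.1 -0.8  1. ] q6 -0.37
slide total (units .08) [0.01  1.866 0.014] rot deg [ 0.04  0.01 -0.02] units [ 0.0004  0.0001 -0.0003]
[ 0.56407608 -0.02084576  0.2552563 ]
```

```bash
python3 -m creep '{"rotation":[[0,0,0],[0,0,0],[0,0,0],[0,0,0],[0,0,0],[0,0,0],[0,0,0],[0,0,0],[0,0,0],[0,0,0]],"slide":[[0.005,0.1,0.007],[0.005,0.2,0.007],[0,0.25,0],[0,0.25,0],[0,0.25,0],[0,0.25,0],[0,0.15,0],[0,0.05,0],[0,0,0],[0,0,0]],"gripper":[60,60,60,60,60,60,60,60,60,60]}'; python3 go.py 0.5645 -0.0197 0.106 14.7;  python3 - <<'E'
from h import *
d=eyes.snapshot("side")
cv2.imwrite("pics/s10.png",cv2.resize(d["frame"][160:250,225:315],None,fx=6.5,fy=6.5,interpolation=cv2.INTER_CUBIC)[:,:,::-1])
E
```

```text
clock: 20.45
position: [0.5654, -0.019, 0.1362]
tcp_rot: [-1.562, -0.203, 0.2]
contact_force: [0.6, 0.4, -0.3]
width: 0.0602
t 20.45 pos [ 0.5654 -0.019   0.1362] width 0.0602 F [ 0.6  0.4 -0.3] q6 -0.37
slide total (units .08) [-0.013  0.377 -0.006] rot deg [0.03 0.02 0.09] units [0.0004 0.0002 0.001 ]
```

View pics/s10.png

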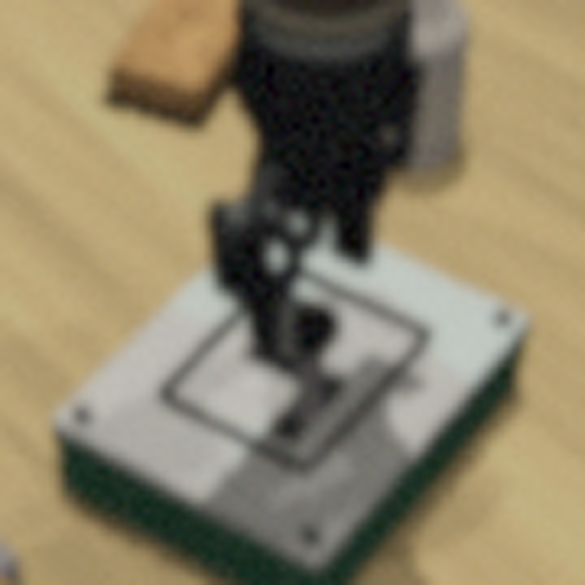

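```bash
python3 -m creep '{"rotation":[[0,0,0],[0,0,0],[0,0,0],[0,0,0],[0,0,0]],"slide":[[0,0.1,0],[0,0.1,0],[0,0.1,0],[0,0.08,0],[0,0,0]],"gripper":[60,60,60,60,60]}'; python3 -m creep '{"rotation":[[0,0,0],[0,0,0],[0,0,0],[0,0,0],[0,0,0],[0,0,0],[0,0,0],[0,0,0],[0,0,0],[0,0,0]],"slide":[[0,0,0],[0,0,0],[0,0,0],[0,0,0],[0,0,0],[0,0,0],[0,0,0],[0,0,0],[0,0,0],[0,0,0]],"gripper":[50,44,38,34,30,26,22,20,20,20]}'; python3 go.py 0.5645 -0.0197 0.106 14.7;  python3 - <<'E'
from h import *
d=eyes.snapshot("side")
cv2.imwrite("pics/s11.png",cv2.resize(d["frame"][160:250,225:315],None,fx=6.5,fy=6.5,interpolation=cv2.INTER_CUBIC)[:,:,::-1])
E
```

```text
clock: 21.12
position: [0.5639, -0.0188, 0.1039]
tcp_rot: [-1.561, -0.2, 0.203]
contact_force: [0.6, 0.7, 0.0]
width: 0.0601
clock: 22.38
position: [0.5648, -0.0189, 0.1052]
tcp_rot: [-1.561, -0.202, 0.201]
contact_force: [-0.8, -0.1, 4.0]
width: 0.0238
t 22.38 pos [ 0.5648 -0.0189  0.1052] width 0.0238 F [-0.8 -0.1  4. ] q6 -0.37
slide total (units .08) [-0.007 -0.01  -0.009] rot deg [0.01 0.02 0.02] units [0.0001 0.0002 0.0002]
```

View pics/s11.png

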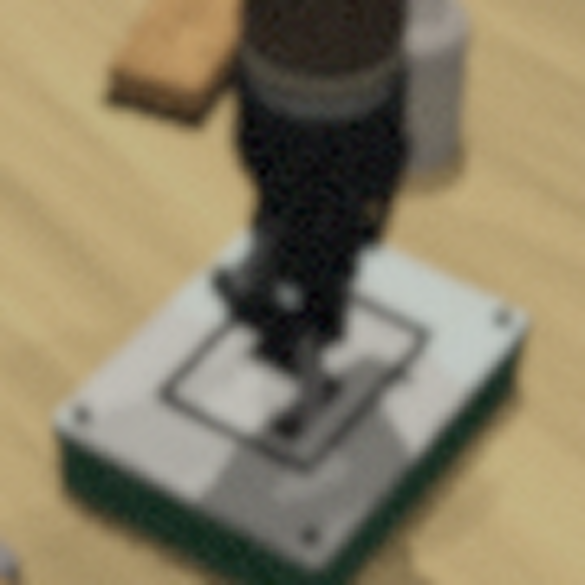

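The knob is gripped: it reads 23.8 mm, and the 10 mm bar read about 2.3 mm low in the same way. First I'll pull it back to the near notch, so the whole gate gets worked from its start.

```bash
python3 -m creep '{"rotation":[[0,0,0],[0,0,0],[0,0,0],[0,0,0],[0,0,0]],"slide":[[-0.06,0,0],[-0.06,0,0],[-0.06,0,0],[-0.03,0,0],[0,0,0]],"gripper":[20,20,20,20,20]}'
python3 - <<'E'
from lev import *
s=r.sense(); print(loc(s["position"][:2]),s["contact_force"],s["width"])
E
```

```text
clock: 23.05
position: [0.5481, -0.0233, 0.1052]
tcp_rot: [-1.561, -0.201, 0.202]
contact_force: [0.2, 0.4, 5.6]
width: 0.0235
[-32.2 -17.3] [0.23813684 0.43860712 5.57543377] 0.023451978268402177
```

Now forward to the crossing leg: +32 mm along x.

```bash
python3 -m creep '{"rotation":[[0,0,0],[0,0,0],[0,0,0],[0,0,0],[0,0,0],[0,0,0],[0,0,0],[0,0,0],[0,0,0]],"slide":[[0.03,0,0],[0.06,0,0],[0.06,0,0],[0.06,0,0],[0.06,0,0],[0.06,0,0],[0.05,0,0],[0.02,0,0],[0,0,0]],"gripper":[20,20,20,20,20,20,20,20,20]}'
python3 - <<'E'
from lev import *
s=r.sense(); print(loc(s["position"][:2]),s["contact_force"],s["width"])
E
```

```text
clock: 24.18
position: [0.5791, -0.0151, 0.1052]
tcp_rot: [-1.562, -0.201, 0.203]
contact_force: [-0.3, 0.1, 5.2]
width: 0.0238
[ -0.2 -17.3] [-0.32814919  0.07613769  5.1931849 ] 0.023781106982034124
```

Now across: +35 mm along tool z, which is the selector's y.

```bash
python3 -m creep '{"rotation":[[0,0,0],[0,0,0],[0,0,0],[0,0,0],[0,0,0],[0,0,0],[0,0,0],[0,0,0],[0,0,0],[0,0,0]],"slide":[[0,0,0.03],[0,0,0.06],[0,0,0.06],[0,0,0.06],[0,0,0.06],[0,0,0.06],[0,0,0.06],[0,0,0.04],[0,0,0.01],[0,0,0]],"gripper":[20,20,20,20,20,20,20,20,20,20]}'
python3 - <<'E'
from lev import *
s=r.sense(); print(loc(s["position"][:2]),s["contact_force"],s["width"])
E
```

```text
clock: 25.42
position: [0.5702, 0.0189, 0.105]
tcp_rot: [-1.562, -0.201, 0.202]
contact_force: [0.4, -0.9, 5.3]
width: 0.0236
[-0.1 17.9] [ 0.41868514 -0.87308806  5.27607512] 0.02363881318064048
```

```bash
python3 -m creep '{"rotation":[[0,0,0],[0,0,0],[0,0,0],[0,0,0],[0,0,0],[0,0,0],[0,0,0],[0,0,0],[0,0,0],[0,0,0]],"slide":[[0.03,0,0],[0.06,0,0],[0.06,0,0],[0.06,0,0],[0.06,0,0],[0.06,0,0],[0.05,0,0],[0.03,0,0],[0.02,0,0],[0,0,0]],"gripper":[20,20,20,20,20,20,20,20,20,20]}'
python3 - <<'E'
from lev import *
s=r.sense(); print(loc(s["position"][:2]),s["contact_force"],s["width"])
E
```

```text
clock: 26.68
position: [0.6035, 0.0277, 0.105]
tcp_rot: [-1.562, -0.201, 0.202]
contact_force: [0.2, -1.5, 6.3]
width: 0.0235
[34.3 17.9] [ 0.19116117 -1.4947781   6.32071752] 0.0234634321714307
```

```bash
python3 -m creep '{"rotation":[[0,0,0],[0,0,0],[0,0,0],[0,0,0],[0,0,0],[0,0,0],[0,0,0],[0,0,0]],"slide":[[0,0,0],[0,0,0],[0,0,0],[0,0,0],[0,0,0],[0,0,0],[0,0,0],[0,0,0]],"gripper":[25,30,36,44,52,60,60,60]}';python3 -m creep '{"rotation":[[0,0,0],[0,0,0],[0,0,0],[0,0,0],[0,0,0],[0,0,0],[0,0,0],[0,0,0],[0,0,0],[0,0,0],[0,0,0],[0,0,0],[0,0,0],[0,0,0],[0,0,0],[0,0,0],[0,0,0],[0,0,0],[0,0,0],[0,0,0]],"slide":[[0,-0.1,0],[0,-0.2,0],[0,-0.25,0],[0,-0.3,0],[0,-0.3,0],[0,-0.3,0],[0,-0.2,0],[0,-0.1,0],[0,0,0.2],[0,0,0.4],[0,0,0.4],[0,0,0.4],[0,0,0.4],[0,0,0.4],[0,0,0.4],[0,0,0.4],[0,0,0.3],[0,0,0.2],[0,0,0],[0,0,0]],"gripper":[60,60,60,60,60,60,60,60,60,60,60,60,60,60,60,60,60,60,60,60]}'
python3 - <<'E'
from h import *
d=eyes.snapshot("side")
cv2.imwrite("pics/s12.png",d["frame"][:,:,::-1])
d=eyes.snapshot("top")
cv2.imwrite("pics/t12.png",d["frame"][:,:,::-1])
cv2.imwrite("pics/t12c.png",cv2.resize(d["frame"][140:250,240:440],None,fx=4,fy=4,interpolation=cv2.INTER_CUBIC)[:,:,::-1])
E
```

```text
clock: 27.68
position: [0.6037, 0.0278, 0.1049]
tcp_rot: [-1.561, -0.202, 0.202]
contact_force: [0.0, -0.4, -0.3]
width: 0.0605
clock: 30.18
position: [0.5324, 0.298, 0.2445]
tcp_rot: [-1.562, -0.201, 0.202]
contact_force: [0.1, -0.2, -0.2]
width: 0.0601
```

View pics/s12.png

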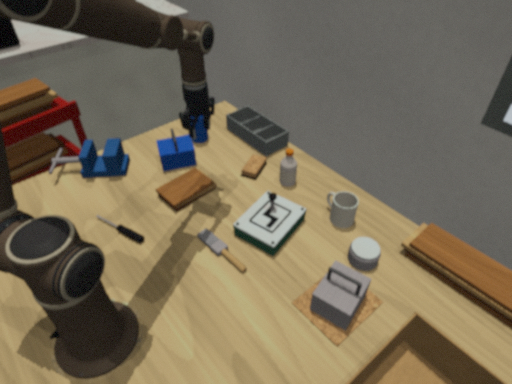

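View pics/t12.png

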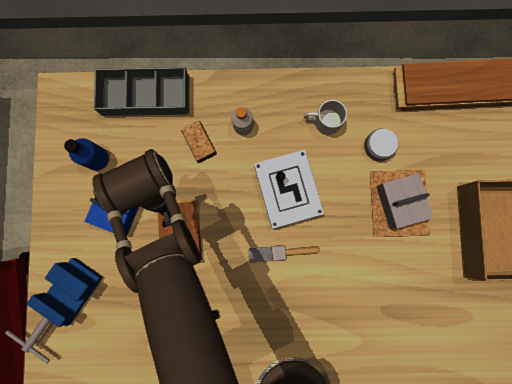

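View pics/t12c.png

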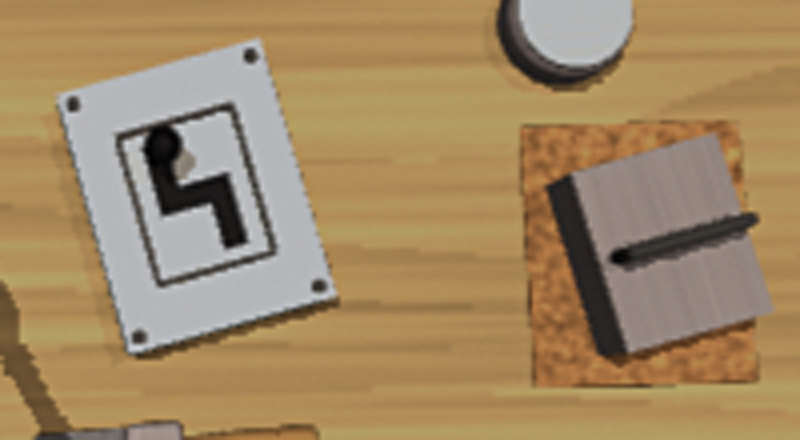

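Run:
```python
from lev import *
d=eyes.snapshot("top")
P=lambda a,b:(240+(a+.5)/4-.5,140+(b+.5)/4-.5)
print("knob local",loc(ray(d,P(163,144),.105)[:2]))
C=np.array([ray(d,P(*q),.079)[:2] for q in[(570,178),(716,133),(773,312),(627,355)]]);print("cover",C.mean(0),np.linalg.norm(C-np.roll(C,1,0),axis=1),"off mat",np.linalg.norm(C.mean(0)-[.5326,-.3192]))
H=np.array([ray(d,P(*q),.121)[:2] for q in[(612,257),(757,218)]]);print("handle",H.mean(0))
print(r.sense()["joint_vel"].round(3),r.sense()["contact_force"].round(1))
```

```text
knob local [33.4 16.2]
cover [ 0.53216262 -0.32021968] [0.12552871 0.10577812 0.12716946 0.10401979] off mat 0.001109528409094881
handle [ 0.53273636 -0.31557692]
[-0.002  0.    -0.003  0.002  0.     0.001] [-1.1  0.6  0.4]
```

```bash
python3 -c "
from plant import r
print(r.sign_off())"
```

```text
the job is handed in; nothing more can be done
None
```

I lifted the grey cover off by its handle and stood it in the middle of the cork mat. Then I gripped the uncovered gear knob and worked it through all three legs of the gate. The lever is in the far-end notch, the arm is clear, and the job is handed in at about 30 s of the 72 s allowed.

**Cover:** It stands level in the pictures. Its top face measures about 1 mm from the mat's centre. The handle measurement came out about 4 mm off to one side, still well inside the 40 mm limit.

**Lever:** The arm's reading at release was (34.3, 17.9) mm in the selector's frame, against (34, 18) for the notch centre. The last picture put the knob at (33.4, 16.2) mm. These differ by about 2 mm, but both are inside the required zone (along about 0.067 m, across about 0.034 m).

**Lever start position:** When I uncovered it, the lever was about 18 mm along the first leg instead of in the nearest notch. I don't know whether it started there or was nudged during the lift. I pulled it back to within about 2 mm of that notch's centre before driving it through the gate.

**Surroundings:** The loose things look unmoved in the last pictures; I checked these by eye and did not measure them. The arm ended still and touching nothing. The job reports no verdict, so I can't confirm how it was judged.

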